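Pin the capital on the marble pillar and hold the joint pressed

TASK

Fit the carved marble capital on its pillar: take from the wooden block the dowel of the same length as the one already set in the pillar, stand it right down in the empty hole, then lower the capital, without dropping it, onto both dowels until it sits down flat on the shaft (either way round). Keep hold of the capital and press it down with about 15 N, as one does while the joint sets, and finish while still pressing: do not let go. Leave the other dowels, the hammer and the chisel where they are.

Things in the scene. Friction and masses are not known exactly. Their poses are not given: they have to be found in the camera images.
- pillar_top (a point): centre of the flat top of the marble pillar, 130 mm above the bench; the pillar is fixed. Its square shaft is 46 mm (x) by 70 mm (y), down to 56 mm above the bench, where the wider base mouldings begin; the base is 92 by 116 mm. The two dowel holes lie on its y axis, 19 mm either side of this point. z is up
- empty_hole (a point): centre of the mouth of the pillar's empty dowel hole, in the top face at y = -19 mm from pillar_top: 14 mm across with a 1.5 mm chamfer, 40 mm deep, flat bottom
- set_dowel_top (a point): centre of the top of the dowel that is already set (fixed) in the pillar's other hole, 38 mm from the empty one: 12 mm across, standing 36 mm above the pillar's top (76 mm long, 40 mm of it in the hole)
- dowel_center (a point): middle of the dowel to fit: plain stainless round bar, 12 mm across, 76 mm long, z along it, about 67 g; both ends alike, slightly rounded. It stands upright in a pocket of the wooden block, 46 mm of it above the block; in the pillar's hole 36 mm of it stands out. Fits its holes loosely and drops down by itself
- short_dowel_center (a point): middle of a dowel that is too short (50 mm long, 12 mm across) standing in another pocket of the block, 20 mm of it showing; leave it
- long_dowel_center (a point): middle of a dowel that is too long (100 mm long, 12 mm across) standing in another pocket of the block, 70 mm of it showing; leave it
- dowel_block: fixed wooden block, 156 mm (x) by 56 mm (y) by 36 mm high, origin at the centre of its underside; three pockets in a row along its x axis, at -50, 0 and +50 mm, each 14 mm across and 30 mm deep (floor 6 mm above the bench). Which dowel stands in which pocket varies
- capital_center (a point): centre of the marble Ionic capital, half-way up its 60 mm height, upright on a 6 mm felt pad; 0.44 to 0.66 kg. 50 mm thick along its x axis between flat, upright, parallel carved faces (grip these, 20 mm or more above the foot); 107 mm wide along y over the two scrolls. Front and back are alike. Seated, this point lies 30 mm above pillar_top
- capital_foot (a point): centre of the capital's flat foot (50 by 70 mm), 30 mm under capital_center, same axes. In the foot are two sockets on its y axis, 19 mm either side of this point, 16 mm across with a 2 mm chamfer, 39 mm deep. Seated, this point coincides with pillar_top
- hammer_head (a point): centre of the head of a lump hammer lying on the bench (head 42 by 95 by 42 mm, handle 200 mm along its -x); leave it
- chisel_middle (a point): middle of a steel stone chisel lying on the bench, 195 mm long along its x, 16 mm thick; leave it
Mind the look-alikes: they are no part of the job. What is shaped like the part that bears capital_center but red or yellow is not meant. Leave any turquoise look-alike of the part that bears pillar_top alone.

How it is judged:
By the outcome, as a careful person would: the job done as asked, in the order asked, and still so for the second after the job is handed in, while the arm keeps its last pose, push and grip.
It also fails if it takes over 69 s, if anything falls off the work surface, if the arm or the gripper's body presses on something with over 40 N, if the wrist force passes 120 N, or if a joint passes its speed limit or range.

ROBOT

A 6-joint arm with a two-finger parallel gripper is mounted at the origin on the work surface. World frame = base frame: x ahead of the robot, y to its left, z up, the work surface at z = 0. Lengths are in m, angles in rad, forces in N, time in s.
With the tool pointing down it reaches from about 0.325 to 0.775 m from the base axis. Payload 5.5 kg.
Tool frame: the origin (TCP) lies on the mounting face of the last link; the fingertips stand 182 mm ahead of it and the grasp point (between the pads) lies 163 mm ahead of it; z points along the fingers, y is the direction in which the jaws open and shut (so a half turn about z gives the same grasp; the last joint's range is limited). The gripper opens to 88 mm and grips with 3 to 60 N. Pads are 20 mm wide; open, the fingers measure 115 mm over their backs; the gripper's body (75 mm by 178 mm) begins 61 mm behind the grasp point.
Start: joints at [-1.316, 0.091, 1.231, -0, 1.82, -0.057], TCP at [0.184, -0.571, 0.405] pointing down, gripper open.
Joint ranges: [-2.87, 2.87], [-0.86, 2.18], [0.17, 2.46], [-1.51, 4.65], [0.06, 2.69], [-2.65, 2.65]. Speed limits (rad/s): [2.57, 2.57, 3.01, 3.14, 3.14, 3.14].

INTERFACE

Orientations are given as a rotation vector (axis times angle).
In Python, from cell import robot, effector, viewer, ticket, find_in, cut_out, monitor gives the robot as it stands. Calls block until the motion is done:
- robot.reach(position, orientation): joint-space move of the TCP to a pose.
- robot.move_straight(position, max_speed=0.15, ori=None, max_force=None): straight line of the TCP; ori=None keeps the orientation; max_speed is the mean speed in m/s. With max_force (N) it stops when the force on the tool has changed by that much, and returns True; else False.
- robot.goto_joints(angles): joint-space move.
- effector.ungrasp() and effector.grab(squeeze=None): open the fingers fully, or close them until they stop; squeeze is the grip in N (None keeps the last).
- robot.pause(seconds).
- robot.inverse_kinematics(position, orientation): joint angles nearest the present ones, or None.
- viewer.get_image(name): name is "scene" or "top" or "wrist"; returns a dict with "img" (480x640x3 uint8, red, green, blue), "mtx" (3x3 intrinsics, pixels), "R" (3x3) and "t" (3): a world point X has camera coordinates R X + t; the wrist camera has in their place "mount" (4x4, takes a point from camera to tool coordinates, whose origin is the TCP and whose axes are the flange's). Camera axes: x right, y down, z forward; pixel columns grow to the right and rows downward; lengths in m; the calibration is good to about 2 mm. A picture is of the moment at which its call begins: read the wrist's pose just before it. There is no depth.
A pose or a line that the arm cannot do raises robot.PlanningError and nothing moves.
- ticket.job_done(): hands the job in, once; it reports no verdict.
Trained networks look in a picture, given as the dict that the camera call returned (one of the last four; its "shot" number tells which), for a name from the list of things; names that differ only in an ending like _2 or _b are one class to them, and where a whole thing is asked for, a point or a joint stands for the part that bears it (a point fixed in the world has none). Each returns a list of dicts, best first, with "p" (0 to 1); they miss things now and then, are a little off and sometimes report something else, mostly with a low value. They report only what shows in the picture. A call takes as long as a camera call. They do not tell look-alikes from the thing itself.
- find_in(target, picture): "at" ([row, column] in pixels, amid what is visible of it).
- cut_out(target, picture): "mask" (480x640 bool, what is visible of it) and "at" ([row, column] in pixels, amid what is visible of it).
Readings, each from a call of its own:
- monitor.current_time(): time.
- monitor.current_joint_pos(): joint angles.
- monitor.current_dq(): joint speeds.
- monitor.current_joint_torque(): joint torques, N m.
- monitor.current_eef_pos(): TCP position.
- monitor.current_tool_rot(): TCP orientation.
- monitor.current_ft_force(): force on the tool from outside, world axes, zero at the start.
- monitor.current_moment(): the same for the moment, N m.
- monitor.current_gripper_width(): finger opening in m.
Only numpy, scipy, OpenCV 4.12 (cv2) and the standard library are available. Lean on these libraries where they do the work, as an engineer would, in place of code of your own. Each camera call takes 0.05 s, during which the arm holds its last target. There are 200 camera calls.

## Working session

There is one attempt and no reset: what is moved stays moved. The work goes in short steps, each a Python script; the robot and the scene stay as the last script left them, time stands still between calls to the robot, and variables do not carry over. Pictures are saved under pics/ and viewed, about 8 in all and at most 12, crops included, and the job is handed in when it is done.

```bash
ls; mkdir -p pics; python3 - <<'E'
from cell import robot, effector, viewer, ticket, find_in, cut_out, monitor
import cv2,numpy as np
np.set_printoptions(precision=4,suppress=True)
for n in ["scene","top"]:
    p=viewer.get_image(n)
    cv2.imwrite(f"pics/{n}0.png",p["img"][:,:,::-1])
    print(n,p["mtx"].tolist(),p["R"].tolist(),p["t"])
    for t in ["pillar_top","empty_hole","set_dowel_top","dowel_center","short_dowel_center","long_dowel_center","dowel_block","capital_center","capital_foot","hammer_head","chisel_middle"]:
        print(t,[(np.round(d["at"],1).tolist(),round(d["p"],2)) for d in find_in(t,p)])
print(monitor.current_time(),monitor.current_eef_pos(),monitor.current_tool_rot())
E
```

```text
pics
scene [[570.1838026522095, 0.0, 318.7051423184737], [0.0, 570.1838026522095, 233.2427654836432], [0.0, 0.0, 1.0]] [[0.6037991830182448, 0.7970921929504169, 0.008401340607044052], [0.46626573110327, -0.34460977044905794, -0.8147639990265774], [-0.6465468386630882, 0.4958710941853162, -0.5797318719599809]] [-0.4288 -0.1212  1.6066]
pillar_top [([277.9, 294.0], 0.87), ([258.0, 212.6], 0.6)]
empty_hole [([274.6, 292.8], 0.81), ([257.1, 208.6], 0.61)]
set_dowel_top [([276.8, 294.2], 0.83)]
dowel_center [([277.1, 295.0], 0.64), ([327.4, 158.5], 0.59)]
short_dowel_center [([316.0, 161.6], 0.49)]
long_dowel_center []
dowel_block [([329.8, 159.4], 0.88)]
capital_center [([216.2, 287.7], 0.94), ([233.2, 362.1], 0.68), ([196.8, 407.6], 0.6)]
capital_foot [([232.6, 362.9], 0.8), ([215.6, 285.3], 0.57), ([198.3, 406.7], 0.55)]
hammer_head [([400.3, 286.6], 0.8)]
chisel_middle [([328.0, 160.8], 0.7), ([307.2, 391.2], 0.69), ([326.3, 157.0], 0.25)]
top [[435.64765077369196, 0.0, 320.5048977367445], [0.0, 435.64765077369196, 245.55188888364083], [0.0, 0.0, 1.0]] [[0.0028477956312771904, -0.9997
[... 190 characters left out ...]
7]
pillar_top [([243.4, 336.0], 0.82), ([316.1, 379.0], 0.75)]
empty_hole [([311.0, 377.4], 0.86), ([241.4, 332.6], 0.66)]
set_dowel_top [([244.8, 337.1], 0.98), ([311.2, 378.1], 0.94)]
dowel_center [([243.9, 337.7], 0.64), ([249.9, 460.7], 0.52)]
short_dowel_center []
long_dowel_center [([287.5, 445.5], 0.62)]
dowel_block [([266.5, 448.6], 0.84)]
capital_center [([331.4, 279.5], 0.68), ([260.3, 246.4], 0.58)]
capital_foot [([262.5, 241.5], 0.92), ([330.7, 280.7], 0.79), ([284.6, 156.2], 0.71), ([241.7, 336.1], 0.35)]
hammer_head [([156.8, 395.2], 0.86), ([261.2, 243.8], 0.17)]
chisel_middle [([182.0, 282.7], 0.79), ([263.2, 243.1], 0.32)]
1.2 [ 0.1841 -0.5711  0.4046] [3.1035 0.4878 0.    ]
```

```bash
python3 - <<'E'
import cv2,numpy as np
a=cv2.imread("pics/scene0.png")[150:450,80:480]; b=cv2.imread("pics/top0.png")[110:410,110:510]
cv2.imwrite("pics/sc.png",cv2.resize(a,(800,600),interpolation=cv2.INTER_CUBIC))
cv2.imwrite("pics/tp.png",cv2.resize(b,(800,600),interpolation=cv2.INTER_CUBIC))
E
```

```text
(no output)
```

View pics/sc.png

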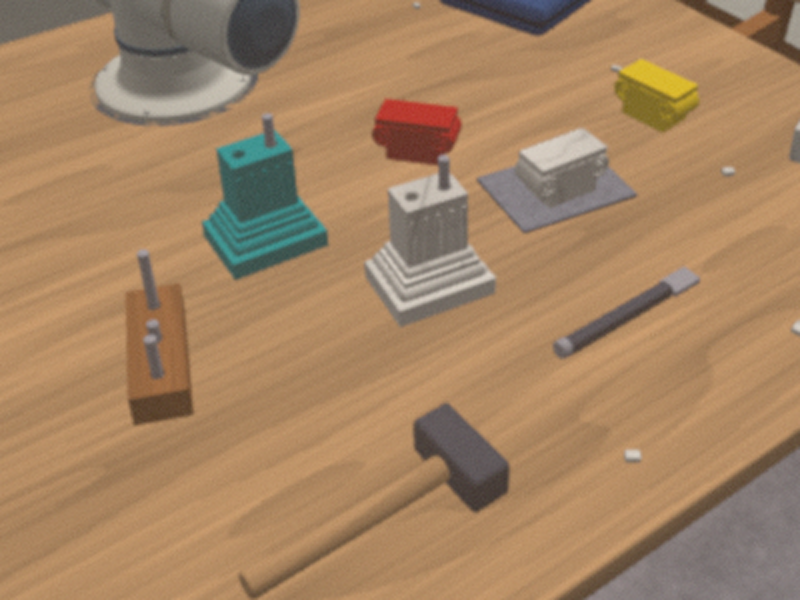

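View pics/tp.png

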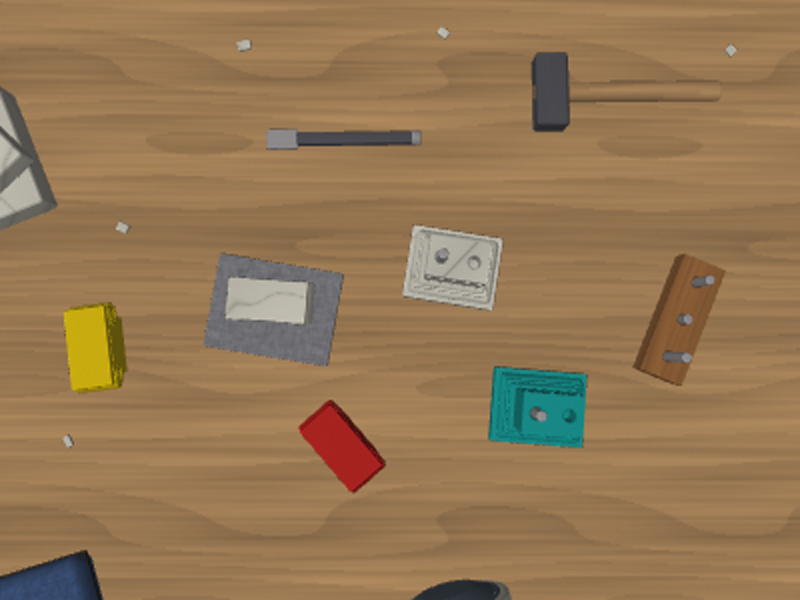

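The top view (2x crop) shows the white pillar at (452,267), with its set dowel on the left (+y) and the hole on the right. The turquoise, red and yellow look-alikes are elsewhere. The white capital is on its felt at (268,300). In the block, the long dowel is nearest the robot, the short one is in the middle, and the 76 mm one is at the far (+x) end at (704,281). Next I'll get coarse poses and take wrist close-ups.

```bash
cat > h.py <<'E'
from cell import robot, effector, viewer, ticket, find_in, cut_out, monitor
import cv2,numpy as np
from scipy.spatial.transform import Rotation as Ro
np.set_printoptions(precision=4,suppress=True)
def down(yaw):   # tool z down, tool y axis at world angle 'yaw' (jaw direction)
    y=np.array([np.cos(yaw),np.sin(yaw),0]); z=np.array([0,0,-1.])
    return Ro.from_matrix(np.c_[np.cross(y,z),y,z]).as_rotvec()
def shot(n):
    T=np.eye(4); T[:3,3]=monitor.current_eef_pos(); T[:3,:3]=Ro.from_rotvec(monitor.current_tool_rot()).as_matrix()
    p=viewer.get_image(n)
    if n=="wrist":
        M=np.linalg.inv(T@np.array(p["mount"])); p["Rw"],p["tw"]=M[:3,:3],M[:3,3]
    else: p["Rw"],p["tw"]=np.array(p["R"]),np.array(p["t"])
    return p
def plane(p,uv,z):  # uv=(col,row)
    K=np.array(p["mtx"]); d=p["Rw"].T@np.linalg.solve(K,[uv[0],uv[1],1]); c=-p["Rw"].T@p["tw"]
    return c+d*(z-c[2])/d[2]
def proj(p,X):
    q=(np.atleast_2d(X)@p["Rw"].T+p["tw"])@np.array(p["mtx"]).T
    return q[:,:2]/q[:,2:]
def jawyaw(want): # pick the equivalent (mod pi)
    return want
E
python3 - <<'E'
from h import *
p=shot("top"); f=lambda c,z: plane(p,(110+c[0]/2,110+c[1]/2),z)
med=f((697,283),.082)[:2]; med=f((709,280),.082); sh=f((688,319),.056); lo=f((688,357),.106)
print("dowels",med,sh,lo)
sd=f((440,256),.166); eh=f((475,263),.13); print("pillar",sd,eh)
cc=[f(c,.066) for c in [(227,278),(309,282),(307,324),(226,318)]]; print("cap",cc,np.mean(cc,0))
w=shot("wrist"); print(np.array(w["mount"]),w["mtx"])
ax=med-lo; print("block yaw",np.degrees(np.arctan2(ax[1],ax[0])))
ax=sd-eh; print("pillar y yaw",np.degrees(np.arctan2(ax[1],ax[0])))
for q in ([*med[:2],.4],[*eh[:2],.4],[*np.mean(cc,0)[:2],.4]):
  for yw in range(-180,180,45): 
    j=robot.inverse_kinematics(q,down(np.radians(yw))); print(yw,None if j is None else np.round(j[5],2),end="; ")
  print()
E
```

```text
dowels [ 0.5483 -0.2679  0.082 ] [ 0.502  -0.2501  0.056 ] [ 0.4566 -0.2326  0.106 ]
pillar [0.5678 0.0597 0.166 ] [0.5633 0.0181 0.13  ]
cap [array([0.5493, 0.3124, 0.066 ]), array([0.5449, 0.2137, 0.066 ]), array([0.4942, 0.2154, 0.066 ]), array([0.5011, 0.3126, 0.066 ])] [0.5224 0.2635 0.066 ]
[[-0.0013 -0.9535 -0.3012  0.0837]
 [ 1.     -0.0012 -0.0006 -0.0017]
 [ 0.0002 -0.3012  0.9535  0.0206]
 [ 0.      0.      0.      1.    ]] [[363.1107   0.     322.8605]
 [  0.     363.1107 239.6168]
 [  0.       0.       1.    ]]
block yaw -21.034015983014744
pillar y yaw 83.93602725260506
-180 2.63; -135 1.85; -90 1.06; -45 0.28; 0 -0.51; 45 -1.3; 90 -2.08; 135 None; 
-180 None; -135 2.33; -90 1.54; -45 0.76; 0 -0.03; 45 -0.81; 90 -1.6; 135 -2.38; 
-180 None; -135 None; -90 1.98; -45 1.19; 0 0.41; 45 -0.38; 90 -1.16; 135 -1.95;
```

```bash
python3 - <<'E'
from h import *
import pickle
V=dict(block=((.502,-.25,.37),69),pillar=((.565,.039,.42),-6),cap=((.522,.2635,.36),-2.6))
for k,(pos,yw) in V.items():
    robot.reach(np.array(pos),down(np.radians(yw))); robot.pause(.15)
    p=shot("wrist"); pickle.dump(p,open(f"{k}.pkl","wb")); cv2.imwrite(f"pics/w_{k}.png",p["img"][:,:,::-1])
    print(k,monitor.current_time(),monitor.current_eef_pos(),monitor.current_joint_pos())
    if k=="pillar": ts=["pillar_top","empty_hole","set_dowel_top"]
    elif k=="cap": ts=["capital_center","capital_foot"]
    else: ts=["dowel_center","short_dowel_center","long_dowel_center"]
    for t in ts:
        print(t,[(np.round(d["at"],1).tolist(),round(d["p"],2)) for d in find_in(t,p)])
E
python3 - <<'E'
import cv2,numpy as np
a=[cv2.imread(f"pics/w_{k}.png") for k in("block","pillar","cap")]
cv2.imwrite("pics/m1.png",np.vstack([np.hstack([a[0][100:400,120:520],a[1][100:400,120:520]]),np.hstack([a[2][100:400,120:520],cv2.resize(a[1],(400,300))])]))
E
```

```text
block 3.1583 [ 0.5017 -0.2507  0.37  ] [-0.524  -0.0187  1.4042 -0.0001  1.7561 -1.7268]
dowel_center [([290.7, 324.7], 0.64)]
short_dowel_center [([226.7, 324.1], 0.79)]
long_dowel_center [([175.3, 326.3], 0.95), ([176.7, 606.5], 0.36)]
pillar 5.125 [0.565  0.0385 0.4199] [ 0.0079  0.0038  1.2937 -0.0001  1.8442  0.1133]
pillar_top [([296.2, 165.0], 0.85), ([206.5, 324.7], 0.79)]
empty_hole [([209.8, 325.5], 0.93), ([300.6, 164.8], 0.77)]
set_dowel_top [([296.4, 166.9], 0.94), ([8.9, 251.8], 0.61)]
cap 6.4167 [0.5226 0.2622 0.3607] [ 0.4069  0.0449  1.3566 -0.0003  1.739   0.4544]
capital_center [([314.3, 145.5], 0.89), ([221.5, 322.2], 0.87)]
capital_foot [([219.2, 323.4], 0.81), ([312.9, 149.9], 0.69)]
```

View pics/m1.png

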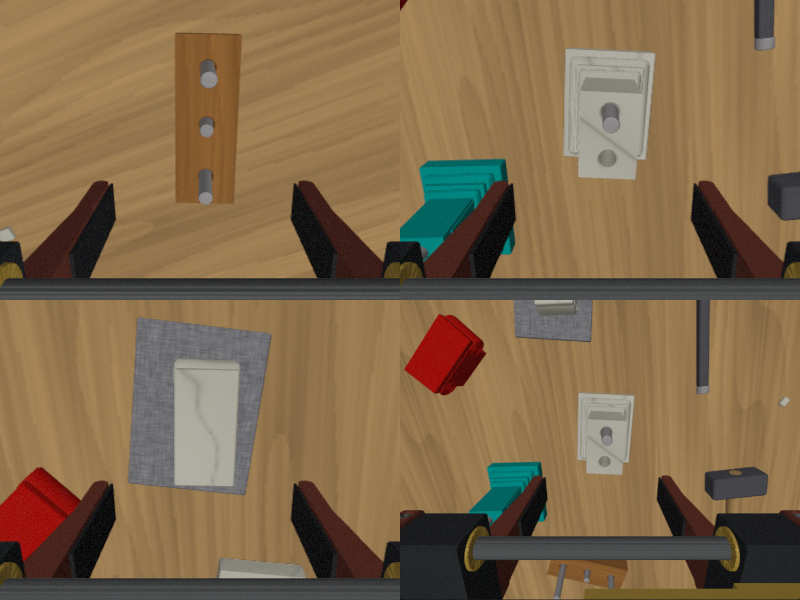

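The medium dowel is at the lower end of the block in the wrist view. The capital and pillar views are unobstructed. I'll zoom in for precise pixels.

```bash
python3 - <<'E'
import cv2,numpy as np
g=lambda k,x0,x1,y0,y1:cv2.resize(cv2.imread(f"pics/w_{k}.png")[y0:y1,x0:x1],None,fx=3.2,fy=3.2,interpolation=cv2.INTER_CUBIC)
cv2.imwrite("pics/z1.png",np.hstack([g("block",290,365,130,310),g("pillar",280,380,140,320),g("cap",290,365,140,320)]))
E
```

```text
(no output)
```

View pics/z1.png

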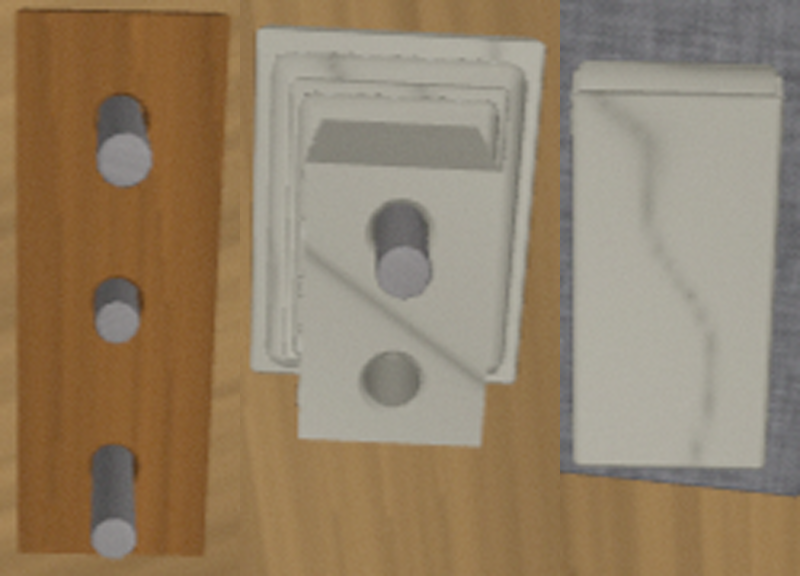

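```bash
cat > meas.py <<'E'
from h import *
import pickle
P={k:pickle.load(open(k+".pkl","rb")) for k in("block","pillar","cap")}
off=dict(block=(290,130,0),pillar=(280,140,240),cap=(290,140,560))
def f(k,x,y,z):
    o=off[k]; return plane(P[k],((x-o[2]+.5)/3.2-.5+o[0],(y+.5)/3.2-.5+o[1]),z)[:2]
ang=lambda v:np.degrees(np.arctan2(v[1],v[0]))
def rect(c):
    c=np.array(c); e=[np.linalg.norm(c[i]-c[(i+1)%4]) for i in range(4)]
    return c.mean(0),np.array(e)*1e3,[ang(c[1]-c[0]),ang(c[2]-c[3]),ang(c[1]-c[2]),ang(c[0]-c[3])]
lo,sh,md=f("block",124,160,.106),f("block",118,323,.056),f("block",114,538,.082)
print("lo,sh,md",lo,sh,md,np.linalg.norm(md-sh),np.linalg.norm(lo-sh),ang(md-lo))
sd,eh=f("pillar",405,272,.166),f("pillar",391,379,.13)
print("sd,eh",sd,eh,np.linalg.norm(sd-eh),ang(sd-eh),(sd+eh)/2)
print("pillar",rect([f("pillar",*c,.13) for c in[(305,162),(501,170),(480,446),(297,438)]]))
print("cap",rect([f("cap",*c,.066) for c in[(574,93),(780,97),(765,467),(575,463)]]))
E
python3 meas.py
```

```text
lo,sh,md [ 0.4579 -0.2282] [ 0.5042 -0.2468] [ 0.5499 -0.2657] 0.04941412480760199 0.049968550498566654 -22.16936894842048
sd,eh [0.5725 0.0595] [0.5661 0.0228] 0.03722440844054768 80.2026593700186 [0.5693 0.0411]
pillar (array([0.5691, 0.0406]), array([45.7746, 70.076 , 46.0675, 69.7801]), [np.float64(-8.467326360496921), np.float64(-8.837072282437004), np.float64(81.39101416626578), np.float64(81.15066501041828)])
cap (array([0.5249, 0.2683]), array([48.0592, 94.349 , 48.9735, 94.1274]), [np.float64(-3.9224130486771527), np.float64(-4.178411476050358), np.float64(86.53114717480197), np.float64(85.97594534519556)])
```

```bash
python3 - <<'E'
from h import *
import pickle
md=np.array([.5502,-.2657]); o=down(np.radians(67.8))
robot.reach(np.array([*md,.33]),o)
print(robot.move_straight(np.array([*md,.233]),max_speed=.08,max_force=15), monitor.current_eef_pos(), monitor.current_ft_force())
effector.grab(25); print("w",monitor.current_gripper_width(),monitor.current_ft_force(),monitor.current_moment())
robot.move_straight(np.array([*md,.45]),max_speed=.12)
hp=np.array([.5662,.0222]); 
robot.reach(np.array([*hp,.45]),down(np.radians(-8.7)))
robot.move_straight(np.array([*hp,.400]),max_speed=.08); robot.pause(.2)
p=shot("wrist"); pickle.dump(p,open("hov.pkl","wb")); cv2.imwrite("pics/hov.png",p["img"][:,:,::-1])
s=shot("scene"); pickle.dump(s,open("hovs.pkl","wb"))
print(monitor.current_time(),monitor.current_eef_pos(),"w",monitor.current_gripper_width())
a=cv2.resize(p["img"][150:350,230:430,::-1],(600,600),interpolation=cv2.INTER_CUBIC)
b=s["img"][150:350,200:267,::-1]; b=s["img"][190:290,245:345,::-1]
cv2.imwrite("pics/hz.png",np.hstack([a,np.vstack([cv2.resize(b,(200,200)),np.zeros((400,200,3),np.uint8)])]))
E
```

```text
False [ 0.5504 -0.2658  0.2338] [-0.1681 -0.2445  0.4205]
w 0.011641847483425317 [-0.6888 -2.013  -0.1579] [-0.3813 -0.0348 -0.0339]
15.5917 [0.5662 0.0222 0.4005] w 0.011294251303122841
```

View pics/hz.png

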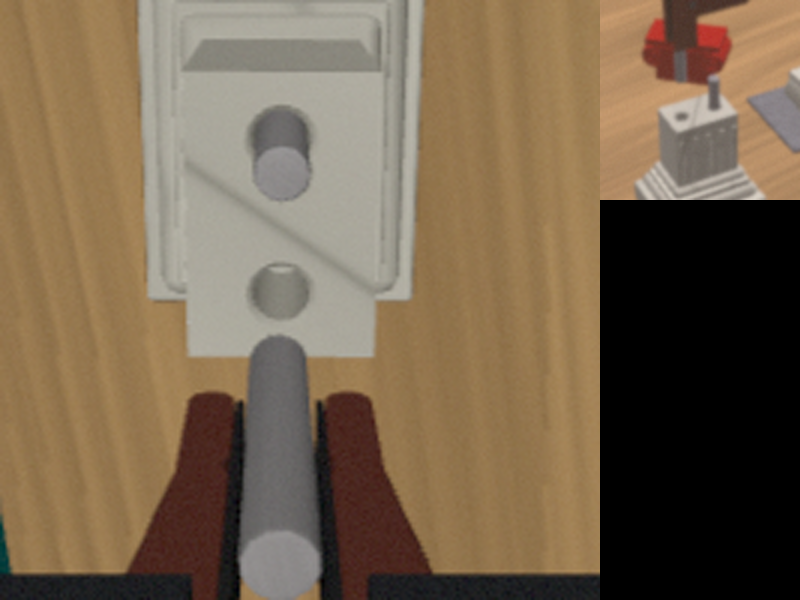

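```bash
python3 - <<'E'
from h import *
import pickle
p=pickle.load(open("hov.pkl","rb")); T=np.array([.5662,.0222,.4005])
R=Ro.from_rotvec(down(np.radians(-8.7))).as_matrix()
px=lambda x,y:((x+.5)/3-.5+230,(y+.5)/3-.5+150)
tool=lambda X:R.T@(X-T)
print("dowel top in tool",tool(plane(p,px(280,566),T[2]-.1518)))
print("bottom near edge in tool (expect x=+6mm)",tool(plane(p,px(278,337),T[2]-.2278)))
sd=plane(p,px(282,173),.166);eh=plane(p,px(280,291),.13)
print("hole",eh,tool(eh),"set",sd,tool(sd))
c=np.array([plane(p,px(*c),.13) for c in[(181,71),(381,71),(374,357),(187,357)]]);m=c.mean(0)
e=c[0]+c[1]-c[2]-c[3];e/=np.linalg.norm(e)
print("pillar",m,np.degrees(np.arctan2(e[1],e[0]))-90,np.linalg.norm(c-np.roll(c,1,0),axis=1),"hole from it",m-.019*e,tool(m-.019*e))
E
```

```text
dowel top in tool [ 0.0005 -0.0002  0.1518]
bottom near edge in tool (expect x=+6mm) [ 0.0051 -0.0004  0.2278]
hole [0.5663 0.0228 0.13  ] [0.0006 0.0001 0.2705] set [0.5723 0.0594 0.166 ] [0.0377 0.0004 0.2345]
pillar [0.5692 0.0404 0.13  ] -8.85047617703951 [0.0701 0.0456 0.0701 0.0462] hole from it [0.5663 0.0216 0.13  ] [-0.0006  0.0002  0.2705]
```

Everything agrees within 0.6 mm, so I'm inserting the dowel.

```bash
python3 - <<'E'
from h import *
import pickle
hp=np.array([.5662,.0222])
st=robot.move_straight(np.array([*hp,.3195]),max_speed=.05,max_force=8)
z=monitor.current_eef_pos(); print(st,z,monitor.current_ft_force())
if not st:
    effector.ungrasp(); robot.pause(.2)
    robot.move_straight(np.array([*hp,.40]),max_speed=.12); robot.pause(.1)
    p=shot("wrist"); pickle.dump(p,open("ins.pkl","wb"))
    cv2.imwrite("pics/ins.png",cv2.resize(p["img"][150:350,230:430,::-1],(500,500),interpolation=cv2.INTER_CUBIC))
print(monitor.current_time(),monitor.current_gripper_width())
E
```

```text
False [0.5662 0.0221 0.3196] [ 1.5714 -2.7083  0.1341]
19.7583 0.08762137202643784
```

View pics/ins.png

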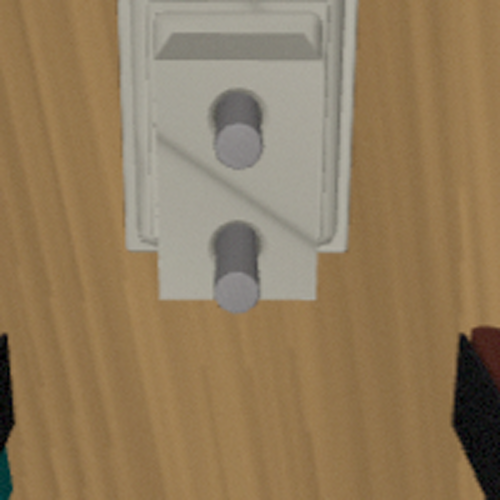

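Both dowels stand alike at zoom (238,147) and (236,292). I'll check the height numerically, then grasp the capital.

```bash
python3 - <<'E'
from h import *
import pickle
p=pickle.load(open("ins.pkl","rb")); px=lambda x,y:((x+.5)/2.5-.5+230,(y+.5)/2.5-.5+150)
a,b=plane(p,px(238,147),.166),plane(p,px(236,292),.166); print(a,b,np.linalg.norm(a-b),(a+b)/2,np.degrees(np.arctan2(*(a-b)[1::-1]))-90)
c=np.array([.5249,.2683]); o=down(np.radians(-4.05))
robot.reach(np.array([*c,.34]),o)
print(robot.move_straight(np.array([*c,.209]),max_speed=.1,max_force=15),monitor.current_eef_pos(),monitor.current_ft_force())
effector.grab(55); print("w",monitor.current_gripper_width(),monitor.current_ft_force(),monitor.current_moment(),monitor.current_eef_pos())
robot.move_straight(np.array([*c,.229]),max_speed=.04); robot.pause(.2)
print("w",monitor.current_gripper_width(),monitor.current_ft_force(),monitor.current_moment(),monitor.current_eef_pos())
robot.move_straight(np.array([*c,.42]),max_speed=.12); robot.pause(.2)
p=shot("wrist"); p["T"]=monitor.current_eef_pos(); p["r"]=monitor.current_tool_rot(); pickle.dump(p,open("cg.pkl","wb"))
cv2.imwrite("pics/cg.png",cv2.resize(p["img"][190:390,210:430,::-1],(660,600),interpolation=cv2.INTER_CUBIC))
print(monitor.current_time(),p["T"],monitor.current_ft_force(),monitor.current_moment())
E
```

```text
[0.5721 0.0591 0.166 ] [0.566  0.0225 0.166 ] 0.037141436259790585 [0.5691 0.0408 0.166 ] -9.451039594855061
False [0.5252 0.2684 0.2099] [-0.1111  1.3891 -0.4742]
w 0.04966455381421999 [0.1649 0.9895 0.4508] [-0.0951 -0.1084  0.0337] [0.525  0.2683 0.209 ]
w 0.04950898139973287 [-0.1861 -0.0177 -5.7696] [ 0.0153 -0.0859 -0.0121] [0.5248 0.2682 0.2286]
25.7417 [0.5249 0.2683 0.4196] [-0.5875  0.5503 -4.8585] [-0.0082 -0.0693  0.0435]
```

View pics/cg.png

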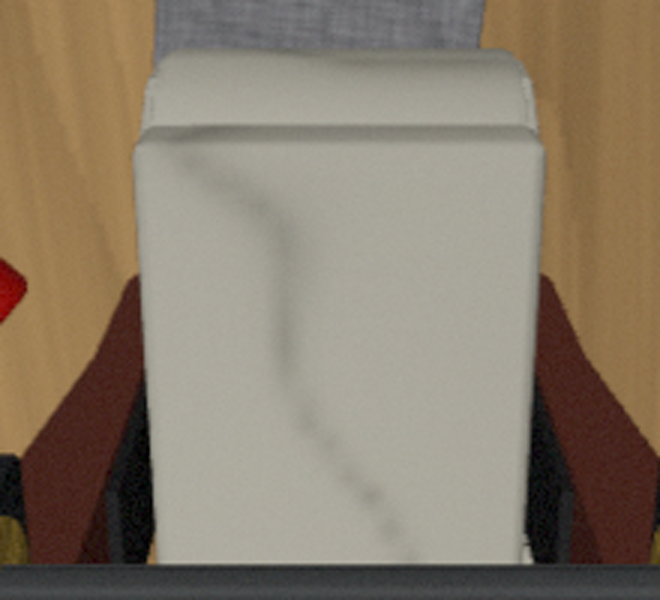

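```bash
python3 - <<'E'
from h import *
import pickle
p=pickle.load(open("cg.pkl","rb")); T=np.array(p["T"]); R=Ro.from_rotvec(p["r"]).as_matrix()
px=lambda x,y:((x+.5)/3-.5+210,(y+.5)/3-.5+190)
for q in[(136,146),(543,146)]: print("near corner in tool (expect x~+47, y -+25)",R.T@(plane(p,px(*q),T[2]-.143)-T))
c=np.array([.5691,.0406]); o=down(np.radians(-8.8))
robot.reach(np.array([*c,.42]),o); robot.move_straight(np.array([*c,.385]),max_speed=.08); robot.pause(.3)
f0=monitor.current_ft_force(); print("free",f0,monitor.current_eef_pos())
w=shot("wrist"); s=shot("scene"); pickle.dump(s,open("pre.pkl","wb"))
a=cv2.resize(w["img"][150:390,210:430,::-1],(400,436)); b=cv2.resize(s["img"][180:300,235:345,::-1],(400,436),interpolation=cv2.INTER_CUBIC)
cv2.imwrite("pics/pre.png",np.hstack([a,b])); print(monitor.current_time())
E
```

```text
near corner in tool (expect x~+47, y -+25) [ 0.0469 -0.0243  0.143 ]
near corner in tool (expect x~+47, y -+25) [0.0468 0.0236 0.143 ]
free [-0.1561 -0.0727 -5.4808] [0.5691 0.0405 0.3856]
27.65
```

View pics/pre.png

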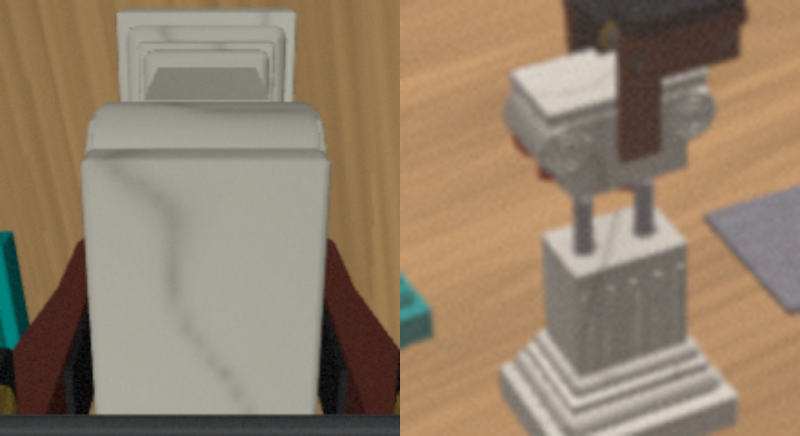

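The capital sits centred in the hand (near edge at +46.9 mm, expected 47) and is aligned above both dowels. Lowering it now, with a force guard.

```bash
python3 - <<'E'
from h import *
c=np.array([.5691,.0406])
st=robot.move_straight(np.array([*c,.336]),max_speed=.03,max_force=9)
print(st,monitor.current_eef_pos(),monitor.current_ft_force(),monitor.current_moment())
if not st:
    st=robot.move_straight(np.array([*c,.326]),max_speed=.01,max_force=12); robot.pause(.2)
    print(st,monitor.current_eef_pos(),monitor.current_ft_force(),monitor.current_moment())
print(monitor.current_time(),monitor.current_gripper_width())
E
```

```text
False [0.5691 0.0406 0.3362] [ 0.0567  0.7982 -5.2368] [ 0.0009 -0.0985  0.0003]
True [0.569  0.0406 0.333 ] [ 0.7352 -0.0733  6.4114] [-0.0989  0.057   0.0046]
30.2083 0.05002449202891237
```

It seated at TCP z 0.333, exactly as predicted. Now I'll bring the press up to about 15 N.

```bash
python3 - <<'E'
from h import *
c=np.array([.5691,.0406]); rd=lambda: np.mean([monitor.current_ft_force() for _ in range(5)],0)
z=monitor.current_eef_pos()[2]
for i in range(12):
    f=rd()[2]
    if f>13.5: break
    z-=.0002 if f<11 else .0001
    robot.move_straight(np.array([*c,z]),max_speed=.005); robot.pause(.15)
    print(round(z,4),rd(),monitor.current_eef_pos()[2])
robot.pause(.5); print(rd(),monitor.current_moment(),monitor.current_gripper_width(),monitor.current_time())
w=shot("wrist"); s=shot("scene")
a=cv2.resize(w["img"][150:390,210:430,::-1],(400,436)); b=cv2.resize(s["img"][180:300,235:345,::-1],(400,436),interpolation=cv2.INTER_CUBIC)
cv2.imwrite("pics/fin.png",np.hstack([a,b]))
E
```

```text
0.3328 [5.1478 0.2361 2.3106] 0.33302589048373804
0.3326 [5.9987 0.4825 4.1877] 0.333023087520779
0.3324 [4.0087 0.2229 4.6605] 0.3330221837498234
0.3322 [ 4.3763 -0.1381  6.196 ] 0.33302335190519683
0.332 [3.3034 0.0375 6.3032] 0.33299554309797286
0.3318 [ 3.5113 -0.2938  7.4912] 0.3330205523834674
0.3316 [ 3.0778 -0.2908  8.8414] 0.3330101990242294
0.3314 [ 3.696  -0.319   9.0144] 0.33301078115128885
0.3312 [2.5228 0.364  9.2318] 0.33300682535149007
0.331 [ 2.6735  0.5745 10.596 ] 0.33300721265603583
0.3308 [ 1.9046 -0.487  11.5494] 0.33300830416898064
0.3307 [ 2.982  -1.2679 12.0349] 0.3330173295860638
[ 0.7806  0.2098 11.8625] [-0.0793 -0.5733  0.0293] 0.049525923422018614 35.8333
```

View pics/fin.png

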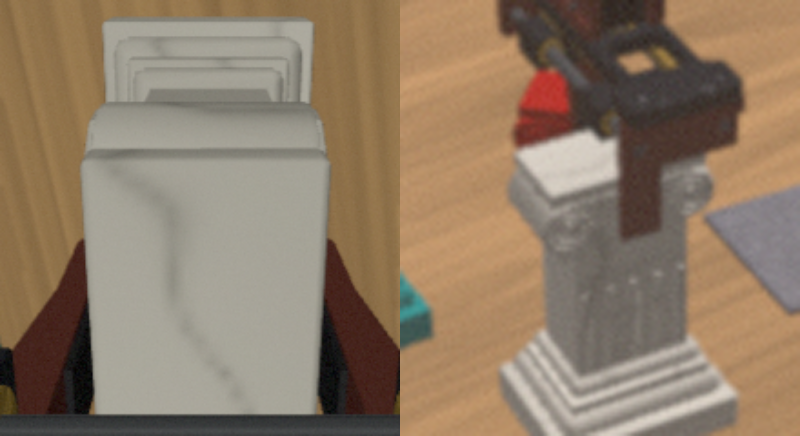

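The capital sits down on the shaft with no gap. A final trim of the press to about 14–15 N, then I hand in.

```bash
python3 - <<'E'
from h import *
c=np.array([.5691,.0406]); rd=lambda: np.mean([monitor.current_ft_force() for _ in range(8)],0)
z=.3307
for i in range(8):
    if rd()[2]>14.2: break
    z-=.0001 if rd()[2]>13.5 else .0003
    robot.move_straight(np.array([*c,z]),max_speed=.005); robot.pause(.3); print(round(z,4),rd())
robot.pause(1.); print(rd(),monitor.current_eef_pos(),monitor.current_gripper_width(),monitor.current_time())
if 12.5<rd()[2]<17: ticket.job_done(); print("done")
E
```

```text
0.3304 [ 2.2848  0.6072 13.4828]
0.3301 [ 1.3308 -0.5831 13.9343]
0.33 [ 1.8899  0.1102 14.3212]
[ 1.1324 -0.1716 14.1494] [0.5689 0.0406 0.333 ] 0.049738214559549486 38.5833
the job is handed in; nothing more can be done
done
```

The capital is seated on both dowels and still held and pressed. I handed the job in at about 38.6 s of robot time.

- **Dowel:** I took the 76 mm dowel from the far end of the block and set it in the empty hole. The wrist view showed both dowels standing alike. Their measured spacing was 37.1 mm against the nominal 38 mm, which I put down to camera calibration error.
- **Capital:** I gripped it centred on its carved faces and lowered it onto both dowels with a force guard. It came to rest at tool height 0.333 m, as predicted, and the final camera view showed no gap at the shaft.
- **Press:** At hand-in the wrist read about 14.1 N down, on top of the capital's own weight of about 5.5 N. Sideways force was about 1 N and the grip width was steady at 49.7 mm.
- **Not moved or checked:** I did not touch the other dowels, hammer, chisel or look-alikes. I did not take a separate picture of them at the end.

None of my checks failed. The dowel spacing was the only reading that disagreed with its nominal value.

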